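# Fold back the tester's dust cover and load the cone housing

### The job

Push the bench tester's two-panel dust cover fully back so that the panels stand folded flat against each other. Then take the cone-shaped aluminium housing and set it down gently (do not drop it), standing upright with its whole base on the round rubber pad inside the tester. The cover must stay folded, and the other aluminium housing, the circuit board, the screwdriver, the white bottle and the aluminium ring must be left where they are.

Things in the scene. Friction and masses are not known exactly. Their poses are not given: they have to be found in the camera images.
- station: Bench tester, fixed: grey open-topped well, 200 mm (its x) by 270 mm (its y), origin at the centre of its underside on the table, z up. Floor 6 mm thick, end walls (y = +-131 mm) 50 mm high; the long sides (x = +-94 mm, 12 mm wide) carry aluminium rails up to z = 65 mm. A tent-like cover of two hinged grey panels stands over it.
- cover_hinge (a point): Middle of the fixed hinge of the first panel, at y = -120 mm, z = 65 mm in the tester's frame, axis along its x. Each panel is 115 mm long, 170 mm wide, 5 mm thick; the second is hinged to the first at the tent's ridge. Folded, both stand upright here, underside to underside, 180 mm above the table at the top.
- free_edge (a point): Middle of the second panel's free edge (aluminium strip), which runs along the rails at z = 65 mm. Pushing it or the handle towards the tester's -y raises the ridge until the panels stand upright, folded together at the hinge. Rubbing hinges hold the cover wherever it is left; the push takes about 2 to 8 N.
- cover (a joint): angle of the first cover panel above level, rad: 0 cover lies flat over the well, 1.56 (its stop) panels upright and folded flat against each other. It starts part-way, about 0.4 to 0.75. The second panel slopes down by the same angle.
- handle (a point): middle of the aluminium bar handle on the second panel, near its free edge: 90 mm long along the tester's x, 12 mm thick round bar, 40 mm off the panel's underside, 30 mm from the free edge. While the cover is pushed it stays 95 to 115 mm above the table and moves along the tester's y, ending at about y = -78 mm in the tester's frame.
- pad (a point): centre of the top of the round black rubber pad on the well's floor: 104 mm diameter, its top 12 mm above the table, at x = 0, y = +20 mm in the tester's frame. Hidden, or half hidden, under the cover at first.
- cone_mid (a point): the cone housing's centre, half-way up: turned aluminium, standing upright, 130 mm tall; base 64 mm diameter up to 35 mm, then a cone narrowing to a straight 40 mm diameter neck from 95 mm to the top at 130 mm, to be gripped there from above. z is its axis, up. About 0.32 kg.
- bell_mid (a point): the other aluminium housing, to be left alone: 95 mm tall, 72 mm flange at the foot, straight 54 mm body; this point is half-way up.
- board: red circuit board 100 x 75 mm on four 17 mm standoffs, to be left alone; origin under its centre.
- screwdriver: screwdriver 190 mm long lying on the table, to be left alone.
- cleaner: white bottle, 56 mm diameter, 150 mm tall, to be left alone; origin under its centre.
- collar: flat aluminium ring, 90 mm outside, 60 mm inside, 18 mm high, to be left alone; origin under its centre.
Things that resemble listed ones, but are neither listed nor needed, are in the scene too. Leave any purple look-alike of the part that bears cone_mid alone.

How it is judged:
On the way:
1. the cover is folded: both panels upright and flat against each other (cover joint above 1.48 rad) before the housing is loaded (value of joint cover above 1.48 rad and horizontal distance between cone_mid and pad above 0.06 m), for 0.2 s.
At the end, for the whole second after the job is handed in: the cover stands folded flat (cover joint above 1.48 rad); the cone housing stands upright (within 0.1 rad) on the rubber pad, its axis within 20 mm of the pad's centre, so its whole base is on the pad; it is released (value of joint cover above 1.48 rad and horizontal distance between cone_mid and pad below 0.02 m and z of cone_mid in the frame of pad between 0.06 and 0.07 m and angle between cone_mid's own z axis and vertical below 0.1 rad); the robot touches nothing.
It fails at once if the cone housing is let go more than 25 mm above the pad (horizontal distance between cone_mid and pad below 0.08 m and z of cone_mid in the frame of pad above 0.09 m and contact force between the fingers and cone below 0.2 N).
It fails at once if a thing to be left alone is moved by more than 25 mm (distance of any of bell_mid, board, screwdriver, cleaner, collar from where it was at the start of the episode above 0.025 m).
It also fails if it takes over 56 s, if anything falls off the work surface, if the arm or the gripper's body presses on something with over 40 N, if the wrist force passes 120 N, or if a joint passes its speed limit or range.

### The arm

A 7-joint arm with a two-finger parallel gripper is mounted at the origin on the work surface. World frame = base frame: x ahead of the robot, y to its left, z up, the work surface at z = 0. Lengths are in m, angles in rad, forces in N, time in s.
With the tool pointing down it reaches from about 0.4 to 0.85 m from the base axis. Payload 10.4 kg.
Tool frame: the origin (TCP) lies on the centre line of the jaws, within the pads' length; the fingertips stand 8 mm ahead of it and the grasp point (between the pads) lies 11 mm behind it (r.finger_overhang is the distance from the TCP to the fingertips, in m); z points along the fingers, y is the line along which they close (so a half turn about z gives the same grasp; the last joint's range is limited). The gripper opens to 87 mm and grips with 3 to 60 N. Pads are 19 mm wide; open, the fingers measure 117 mm over their backs; the gripper's body (75 mm by 190 mm) begins 51 mm behind the grasp point.
Start: joints at [-1.243, 0.332, -0.065, 1.46, 0.022, 1.35, -0.088], TCP at [0.215, 0.587, 0.231] pointing down, gripper open.
Joint ranges: [-2.6, 2.6], [-0.5, 2.12], [-1.47, 1.34], [0.16, 2.42], [-1.27, 4.41], [0.06, 2.06], [-2.6, 2.6]. Speed limits (rad/s): [2.22, 2.22, 2.79, 2.79, 3.14, 3.14, 3.14].

### API

Orientations are given as a unit quaternion [x, y, z, w].
In Python, from bench import r, vision gives the robot as it stands.
- The arm moves only by the tool drive_tool, never from a script. Its argument "series" is a list of rows, each a list of 2 entries, a list of its own where there are three numbers: the shift along the world's x, y, z in cm, then the turn about the world's z in degrees. A call has exactly 10 rows; each row shifts and turns the commanded pose from where the row before left it; what a row does not reach is not made up. A row lasts 1/8 s, in which the tool goes at most 62.5 mm and 10.7 degrees, less where a joint would pass 70% of its speed; a pose out of reach is approached as far as the arm can. A call with a gripper value outside its range is refused whole. "hand" is the closure, from 0 (fully open) to 1 (shut), set as the call begins (left out, the last holds). The fingers move at their own pace and stop on an object; "newtons" is the grip in N (left out, the last holds). Time passes only in rows, so rows that do not move let the fingers close, or fill a call up. It gives the time, the measured TCP pose, the force, the opening and the grip force at its end, in the units of the state.
- r.read_state(): the state, without advancing time (a new reading comes with each control period).
- vision.camera(name): name is "side" or "top"; returns a dict with "color" (420x560x3 uint8, red, green, blue), "intrinsics" (3x3 intrinsics, pixels), "R" (3x3) and "t" (3): a world point X has camera coordinates R X + t. Camera axes: x right, y down, z forward; pixel columns grow to the right and rows downward; lengths in m; the calibration is good to about 2 mm. A picture is of the moment at which its call begins. There is no depth.
- r.close_job(): hands the job in; it is judged then, once.
The state is a dict: "time": time; "joint_positions": joint angles; "joint_vel": joint speeds; "joint_torque": joint torques, N m; "ee_pos": TCP position; "eef_rot": TCP orientation; "ft_force": force on the tool from outside, world axes, zero at the start; "torque": the same for the moment, N m; "width": finger opening in m; "grip_force": force on a finger pad.
Only numpy, scipy, OpenCV 4.12 (cv2) and the standard library are available. Lean on these libraries where they do the work, as an engineer would, in place of code of your own. Each camera call takes 0.05 s, during which the arm holds its last target. There are 200 camera calls.

## Working session

There is one attempt and no reset: what is moved stays moved. The work goes in short steps, Python scripts to look and compute and a tool call to move; the robot and the scene stay as the last step left them, time stands still between calls to the robot, and variables do not carry over. Pictures are saved under pics/ and viewed, at most 10 in all, crops included, and the job is handed in when it is done.

Besides the shell and the picture viewer there is one more tool, called as name(argument=value, ...) on one line, values as JSON. drive_tool: Moves the arm, as the interface text tells. Its arguments: {"type":"object","properties":{"series":{"type":"array"},"hand":{"type":"number"},"newtons":{"type":"number"}},"required":["series"]}

```bash
mkdir -p pics; cat > h.py <<'E'
import numpy as np, cv2
from bench import r, vision
def snap(n,f):
    c=vision.camera(n); cv2.imwrite(f,c["color"][:,:,::-1]); np.savez(n,K=c["intrinsics"],R=c["R"],t=c["t"])
def ray(n,u,v):
    c=np.load(n+".npz"); d=c["R"].T@np.linalg.inv(c["K"])@[u,v,1]; return -c["R"].T@c["t"],d
def at(n,u,v,z):
    o,d=ray(n,u,v); return o+d*(z-o[2])/d[2]
def pix(n,X):
    c=np.load(n+".npz"); p=c["K"]@(c["R"]@np.array(X)+c["t"]); return p[:2]/p[2]
def tri(a,b):
    (o,d),(p,e)=ray(*a),ray(*b); s=np.linalg.lstsq(np.c_[d,-e],p-o,rcond=None)[0]; A,B=o+d*s[0],p+e*s[1]; return (A+B)/2,np.linalg.norm(A-B)
E
python3 -c "
from h import *
for n in('top','side'): snap(n,f'pics/{n}0.png'); print(n,ray(n,280,210))
s=r.read_state(); print(s['time'],s['ee_pos'],s['eef_rot'],s['width'],s['ft_force'])"
```

```text
top (array([0.32824664, 0.00444549, 1.26695419]), array([ 0.16344446,  0.00119228, -0.98656456]))
side (array([-0.01777623, -1.07199622,  0.7856429 ]), array([ 0.38134454,  0.76344874, -0.52150083]))
0.1 [0.21467844 0.58663504 0.22987083] [ 1.74495056e-01  9.84657855e-01 -6.15470243e-04 -6.90696692e-05] 0.08707258759772409 [0.54820881 0.28377454 0.22096048]
```

View pics/top0.png

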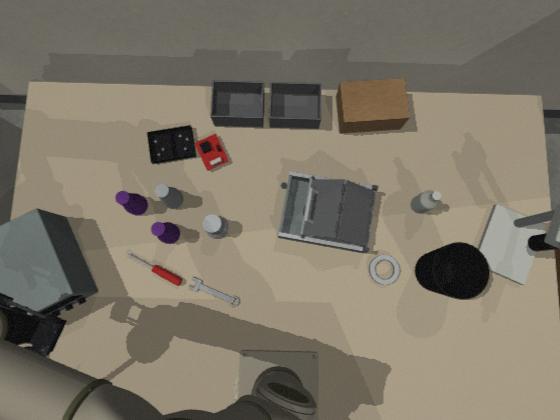

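View pics/side0.png

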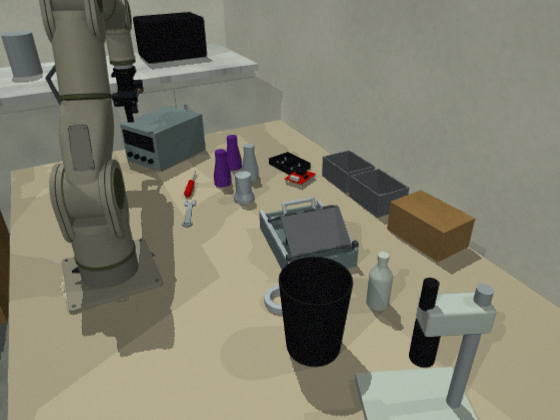

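The top view shows image-left = +y and image-up = +x. The tester is at about (327,212), with its open end and handle on the left at about (310,198). The aluminium cone is at about (165,192), next to purple ones at (130,203) and (166,233), and the bell is at (215,226). Next I'll enlarge the crops.

```bash
python3 -c "
import cv2,numpy as np
a=cv2.imread('pics/top0.png');b=cv2.imread('pics/side0.png')
A=cv2.resize(a[165:260,265:395],(800,585),interpolation=cv2.INTER_CUBIC)
B=cv2.resize(a[170:250,105:240],None,fx=3.7,fy=3.7,interpolation=cv2.INTER_CUBIC) 
C=cv2.resize(b[120:220,205:305],(296,296),interpolation=cv2.INTER_CUBIC)
cv2.imwrite('pics/cA.png',A);cv2.imwrite('pics/cB.png',np.hstack([B,C]));print(B.shape)"
```

```text
(296, 500, 3)
```

View pics/cA.png

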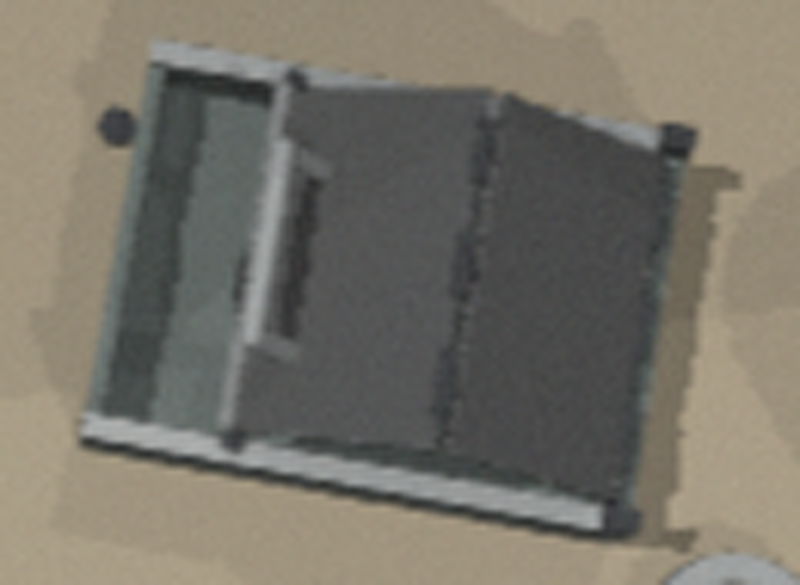

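View pics/cB.png

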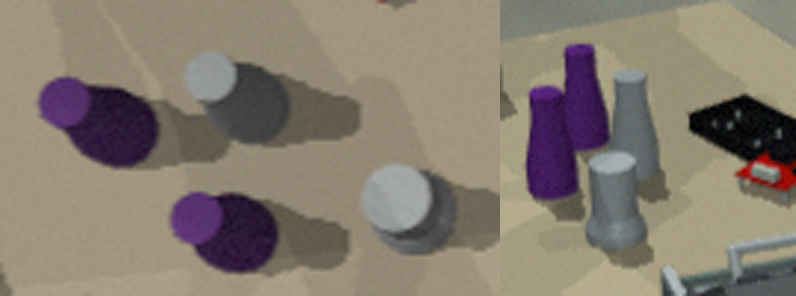

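The crops show:
- **Rails:** left ends at about (158,54) and (83,428) in crop A.
- **Free edge:** runs from (285,85) to (230,440), with the handle bar centred near (268,242).
- **Cone:** the neck top is at (211,76) in the top crop and (630,77) in the side crop.
- **Purple look-alikes:** they stand to the left of and below the cone in the top view.

```bash
cat > m.py <<'E'
from h import *
k=800/130
A=lambda u,v,z: at('top',265+u/k-.4,165+v/(585/95)-.4,z)
B=lambda u,v: (105+u/3.7-.4,170+v/3.7-.4)
C=lambda u,v: (205+(u-500)/2.96-.4,120+v/2.96-.4)
p=dict(ul=A(158,54,.065),ll=A(83,428,.065),ur=A(660,135,.065),lr=A(605,518,.065),e1=A(285,85,.065),e2=A(230,440,.065),h1=A(283,145,.105),h2=A(252,338,.105))
for a,b in p.items(): print(a,b.round(4))
print('sep',np.linalg.norm(p['ul']-p['ll']))
d=p['ul']-p['ll']; print('ang x axis',np.degrees(np.arctan2(d[1],d[0])))
d=p['ll']-p['lr']; print('y axis',np.degrees(np.arctan2(d[1],d[0])),np.linalg.norm(d))
d=p['ul']-p['ur']; print('y axis',np.degrees(np.arctan2(d[1],d[0])),np.linalg.norm(d))
d=p['h1']-p['h2']; print('handle len',np.linalg.norm(d))
print('cone tri',tri(('top',*B(211,76)),('side',*C(630,77))), at('top',*B(211,76),.13))
for n,q,z in(('pL',(65,102),.13),('pB',(197,218),.13),('bell',(397,198),.095)): print(n,at('top',*B(*q),z))
E
python3 m.py
```

```text
ul [ 0.6405 -0.0223  0.065 ]
ll [0.4551 0.0097 0.065 ]
ur [ 0.6064 -0.2691  0.065 ]
lr [ 0.4184 -0.2408  0.065 ]
e1 [ 0.6266 -0.085   0.065 ]
e2 [ 0.4512 -0.061   0.065 ]
h1 [ 0.5875 -0.0814  0.105 ]
h2 [ 0.4951 -0.0682  0.105 ]
sep 0.18815895165184268
ang x axis -9.782660439494547
y axis 81.66854555647967 0.2531273625184518
y axis 82.12508558666724 0.2491708654584198
handle len 0.0933967608634643
cone tri (array([0.56495852, 0.34310007, 0.12936049]), np.float64(3.755346579410645e-05)) [0.56484336 0.34290379 0.13      ]
pL [0.54161192 0.45263492 0.13      ]
pB [0.45522569 0.34547168 0.13      ]
bell [0.47885623 0.20146644 0.095     ]
```

drive_tool(series=[[[2.4, -4.4, 0], -5], [[2.4, -4.4, 0], -5], [[2.4, -4.4, 0], -5], [[2.4, -4.4, 0], -5], [[2.4, -4.4, 0], -5], [[2.4, -4.4, 0], -5], [[2.4, -4.4, 0], -5], [[2.4, -4.4, 0], -5], [[2.4, -4.4, 0], -5], [[2.4, -4.4, 0], -5]], hand=0.6, newtons=25)

```text
time: 1.35
ee_pos: [0.4552, 0.1454, 0.2305]
eef_rot: [0.575, 0.818, 0.0, -0.0]
ft_force: [0.9, 1.2, 1.1]
width: 0.0346
grip_force: 0.0
```

drive_tool(series=[[[2.4, -4.2, 0], -7], [[2.4, -4.2, 0], -7], [[2.4, -4.2, 0], -7], [[2.2, -4.1, -1], -7], [[0, 0, -4], 0], [[0, 0, -4], 0], [[0, 0, -3.5], 0], [[0, 0, -1.4], 0], [[0, 0, 0], 0], [[0, 0, 0], 0]])

```text
time: 2.6
ee_pos: [0.5497, -0.02, 0.093]
eef_rot: [0.755, 0.655, 0.001, 0.001]
ft_force: [0.8, -0.5, 0.5]
width: 0.0353
grip_force: 0.0
```

```bash
python3 -c "
from h import *
snap('top','pics/t1.png');snap('side','pics/s1.png')
a=cv2.imread('pics/t1.png')[165:260,265:395];b=cv2.imread('pics/s1.png')[170:290,230:390]
cv2.imwrite('pics/p1.png',np.hstack([cv2.resize(a,(400,300)),cv2.resize(b,(400,300))]))
print(r.read_state()['joint_positions'])"
```

```text
[-0.50934577  0.31314505  0.54164025  1.84789721 -0.18705908  1.02864394
 -0.03377413]
```

View pics/p1.png

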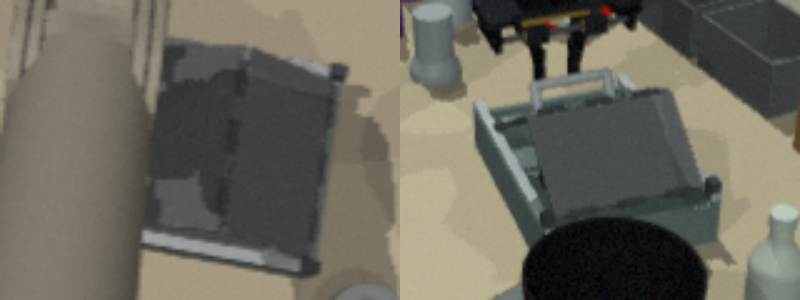

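The fingers stand right behind the handle bar, seen at (575,80) in the side half of the picture. I'll push along station -y.

drive_tool(series=[[[-0.2, -1.4, 0], 0], [[-0.2, -1.4, 0], 0], [[-0.2, -1.4, 0], 0], [[-0.2, -1.4, 0], 0], [[-0.2, -1.4, 0], 0], [[-0.2, -1.4, 0], 0], [[-0.2, -1.4, 0], 0], [[-0.2, -1.4, 0], 0], [[-0.2, -1.4, 0], 0], [[-0.2, -1.4, 0], 0]])

```text
time: 3.95
ee_pos: [0.5286, -0.1611, 0.0916]
eef_rot: [0.755, 0.655, 0.0, 0.0]
ft_force: [0.4, 3.2, -2.7]
width: 0.0348
grip_force: 1.4
```

drive_tool(series=[[[-0.1, -0.8, 0], 0], [[-0.1, -0.8, 0], 0], [[-0.1, -0.8, 0], 0], [[-0.1, -0.6, 0], 0], [[-0.1, -0.4, 0], 0], [[-0.1, -0.3, 0], 0], [[0, -0.2, 0], 0], [[0, -0.1, 0], 0], [[0, 0, 0], 0], [[0, 0, 0], 0]])

```text
time: 5.2
ee_pos: [0.5233, -0.1968, 0.0915]
eef_rot: [0.755, 0.656, 0.001, -0.002]
ft_force: [0.0, 12.3, 2.1]
width: 0.0348
grip_force: 6.1
```

drive_tool(series=[[[0, -0.2, 0], 0], [[0, -0.2, 0], 0], [[0, -0.1, 0], 0], [[0, 0, 0], 0], [[0, 0, 0], 0], [[0, 0, 0], 0], [[0, 0, 0], 0], [[0, 0, 0], 0], [[0, 0, 0], 0], [[0, 0, 0], 0]])

```text
time: 6.45
ee_pos: [0.5234, -0.1973, 0.0913]
eef_rot: [0.754, 0.657, 0.003, -0.004]
ft_force: [-2.8, 26.3, 8.0]
width: 0.0348
grip_force: 13.2
```

```bash
python3 -c "
from h import *
snap('top','pics/t2.png');snap('side','pics/s2.png')
a=cv2.imread('pics/t2.png')[165:260,265:395];b=cv2.imread('pics/s2.png')[150:270,230:390]
cv2.imwrite('pics/p2.png',np.hstack([cv2.resize(a,(400,300)),cv2.resize(b,(400,300))]))"
```

```text
(no output)
```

View pics/p2.png

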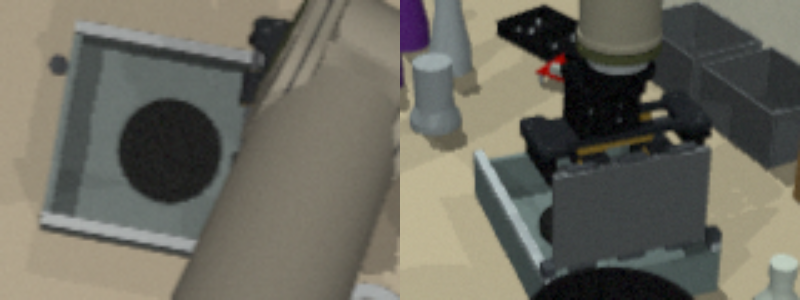

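The picture shows the cover upright and against its stop (force rose with no further travel). The pad is fully visible at (170,150) in the top half. Backing off and going to the cone.

drive_tool(series=[[[0.2, 1.5, 0], 0], [[0.3, 2, 0], 0], [[0.4, 3, 0], 0], [[0, 0, 4], 0], [[0, 0, 4], 0], [[0, 2, 3], 0], [[0.3, 5, 0], 0], [[0.3, 5, 0], 0], [[0.3, 5, 0], 0], [[0.3, 5, 0], 0]])

```text
time: 7.8
ee_pos: [0.544, 0.0809, 0.2019]
eef_rot: [0.756, 0.655, 0.0, 0.001]
ft_force: [1.1, -0.6, 0.3]
width: 0.0347
grip_force: 0.0
```

```bash
python3 -c "
from h import *
print(at('top',319.8,212.1,.012))
a=cv2.imread('pics/t2.png')[185:245,290:350]; g=cv2.cvtColor(a,6); m=(g<45).astype('uint8')
n,l,s,c=cv2.connectedComponentsWithStats(m); 
for i in range(1,n):
  if s[i][4]>200: print(s[i],c[i]+[290,185],at('top',*(c[i]+[290,185]),.012))"
```

```text
[ 0.53279267 -0.1180463   0.012     ]
[ 14  12  32  32 810] [319.66419753 212.29135802] [ 0.53217833 -0.11762947  0.012     ]
```

drive_tool(series=[[[0.4, 5, 0], 0], [[0.4, 5, 0], 0], [[0.4, 5, 0], 0], [[0.4, 5, 0], 0], [[0.3, 4, 0], 0], [[0.2, 2, 0], 0], [[0, 0, 0], 0], [[0, 0, 0], 0], [[0, 0, 0], 0], [[0, 0, 0], 0]], hand=0)

```text
time: 9.05
ee_pos: [0.5651, 0.339, 0.2019]
eef_rot: [0.756, 0.655, 0.0, 0.0]
ft_force: [-0.4, 0.3, -0.1]
width: 0.0869
grip_force: 0.0
```

drive_tool(series=[[[0, 0.4, -2], 0], [[0, 0, -3], 0], [[0, 0, -2.5], 0], [[0, 0, -1.5], 0], [[0, 0, -0.7], 0], [[0, 0, 0], 0], [[0, 0, 0], 0], [[0, 0, 0], 0], [[0, 0, 0], 0], [[0, 0, 0], 0]])

```text
time: 10.3
ee_pos: [0.5648, 0.344, 0.1048]
eef_rot: [0.755, 0.655, 0.0, 0.0]
ft_force: [0.1, 0.1, -0.5]
width: 0.0869
grip_force: 0.0
```

drive_tool(series=[[[0, 0, 0], 0], [[0, 0, 0], 0], [[0, 0, 0], 0], [[0, 0, 0], 0], [[0, 0, 0], 0], [[0, 0, 0], 0], [[0, 0, 0], 0], [[0, 0, 0], 0], [[0, 0, 0], 0], [[0, 0, 0], 0]], hand=1, newtons=30)

```text
time: 11.55
ee_pos: [0.5648, 0.3439, 0.1046]
eef_rot: [0.755, 0.655, 0.0, 0.0]
ft_force: [1.5, 0.2, -1.1]
width: 0.0386
grip_force: 30.0
```

```bash
python3 -c "
from h import *
snap('top','pics/t3.png');snap('side','pics/s3.png')
a=cv2.imread('pics/t3.png')[150:270,250:410];b=cv2.imread('pics/s3.png')[110:230,180:340]
cv2.imwrite('pics/p3.png',np.hstack([cv2.resize(a,(400,300)),cv2.resize(b,(400,300))]))"
```

```text
(no output)
```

View pics/p3.png

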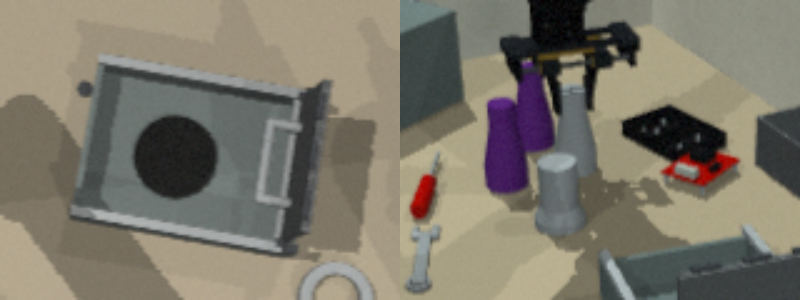

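The picture shows the cover standing folded with the handle clear of the pad, and the neck of the aluminium cone between the fingers (about (573,90) in the side half). Lifting.

drive_tool(series=[[[0, 0, 1], 0], [[0, 0, 2], 0], [[0, 0, 3], 0], [[0, 0, 3], 0], [[0, 0, 3], 0], [[0, -1, 1], 0], [[-0.2, -3, 0], 0], [[-0.3, -4, 0], 0], [[-0.3, -4, 0], 0], [[-0.3, -4, 0], 0]])

```text
time: 12.9
ee_pos: [0.5532, 0.1816, 0.2343]
eef_rot: [0.756, 0.655, -0.0, -0.0]
ft_force: [0.9, -1.2, -3.1]
width: 0.0386
grip_force: 30.0
```

drive_tool(series=[[[-0.3, -4, 0], 0], [[-0.3, -4, 0], 0], [[-0.3, -4, 0], 0], [[-0.3, -4, 0], 0], [[-0.3, -4, 0], 0], [[-0.3, -4, 0], 0], [[-0.3, -3, 0], 0], [[-0.1, -2, 0], 0], [[0, 0, 0], 0], [[0, 0, 0], 0]])

```text
time: 14.15
ee_pos: [0.5315, -0.1053, 0.2344]
eef_rot: [0.755, 0.656, 0.0, -0.0]
ft_force: [-0.4, -0.3, -2.7]
width: 0.0388
grip_force: 30.0
```

drive_tool(series=[[[0.1, -0.8, 0], 0], [[0, -0.5, 0], 0], [[0, 0, -2], 0], [[0, 0, -3], 0], [[0, 0, -3], 0], [[0, 0, -2], 0], [[0, 0, -0.8], 0], [[0, 0, -0.4], 0], [[0, 0, 0], 0], [[0, 0, 0], 0]])

```text
time: 15.4
ee_pos: [0.5332, -0.1191, 0.1233]
eef_rot: [0.755, 0.655, 0.0, 0.0]
ft_force: [0.7, -0.2, -2.8]
width: 0.0388
grip_force: 30.0
```

```bash
python3 -c "
from h import *
print(r.read_state()['ft_force'])
snap('side','pics/s4.png');snap('top','pics/t4.png')
b=cv2.imread('pics/s4.png')[150:270,230:390];a=cv2.imread('pics/t4.png')[150:270,250:410]
cv2.imwrite('pics/p4.png',np.hstack([cv2.resize(a,(400,300)),cv2.resize(b,(400,300))]))"
```

```text
[ 0.72817284 -0.20570267 -2.84845178]
```

View pics/p4.png

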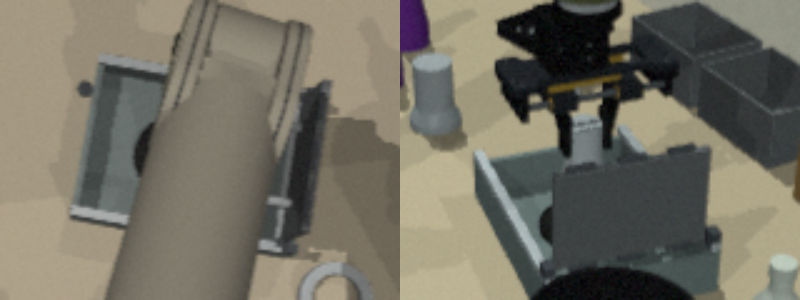

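The cone is in the well over the pad, still gripped, and the cover is still upright. About 7 mm remains to lower.

drive_tool(series=[[[0, 0, -0.2], 0], [[0, 0, -0.2], 0], [[0, 0, -0.1], 0], [[0, 0, -0.1], 0], [[0, 0, -0.1], 0], [[0, 0, 0], 0], [[0, 0, 0], 0], [[0, 0, 0], 0], [[0, 0, 0], 0], [[0, 0, 0], 0]])

```text
time: 16.75
ee_pos: [0.5329, -0.1191, 0.1164]
eef_rot: [0.755, 0.655, 0.0, -0.0]
ft_force: [-4.7, 0.7, 8.5]
width: 0.0387
grip_force: 30.0
```

Contact (8.5 N upward). Opening the fingers, then retreating upward.

drive_tool(series=[[[0, 0, 0], 0], [[0, 0, 0], 0], [[0, 0, 0], 0], [[0, 0, 0], 0], [[0, 0, 0], 0], [[0, 0, 0], 0], [[0, 0, 0], 0], [[0, 0, 0], 0], [[0, 0, 0], 0], [[0, 0, 0], 0]], hand=0)

```text
time: 18.0
ee_pos: [0.5328, -0.1191, 0.1156]
eef_rot: [0.755, 0.655, 0.0, 0.0]
ft_force: [0.4, -0.2, -0.1]
width: 0.087
grip_force: 0.0
```

drive_tool(series=[[[0, 0, 1], 0], [[0, 0, 2], 0], [[0, 0, 3], 0], [[0, 0, 4], 0], [[0, 2, 2], 0], [[0, 5, 0], 0], [[0, 5, 0], 0], [[0, 5, 0], 0], [[0, 5, 0], 0], [[0, 3, 0], 0]])

```text
time: 19.25
ee_pos: [0.5324, 0.1338, 0.2363]
eef_rot: [0.754, 0.656, 0.0, -0.0]
ft_force: [-0.2, -0.5, -0.6]
width: 0.0872
grip_force: 0.0
```

```bash
python3 -c "
from h import *
snap('side','pics/s5.png');snap('top','pics/t5.png')
b=cv2.imread('pics/s5.png')[140:260,230:390];a=cv2.imread('pics/t5.png')[150:270,250:410]
cv2.imwrite('pics/p5.png',np.hstack([cv2.resize(a,(400,300)),cv2.resize(b,(400,300))]))
print(pix('top',[.532,-.118,.142]),r.read_state()['joint_vel'])"
```

```text
[324.3872376  205.02310446] [ 0.03736044 -0.01474539  0.05473469  0.02047448  0.02225035  0.00251408
  0.04335989]
```

View pics/p5.png

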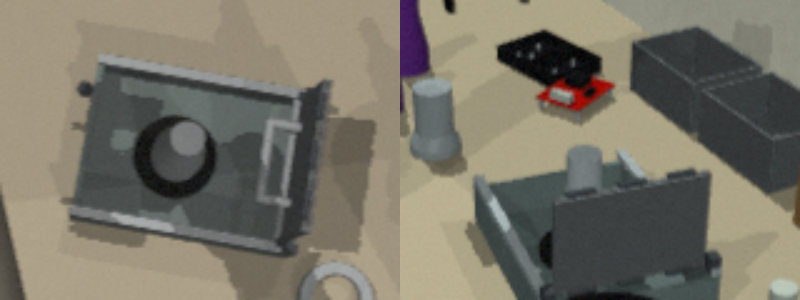

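The cone stands upright and central on the pad: its top is at about (188,138), which is pixel (325,205), against (324,205) predicted. The cover is folded and the arm is clear.

```bash
python3 -c "
from h import *
print(r.close_job())"
```

```text
the job is handed in; nothing more can be done
None
```

The job is handed in: in the last images the cover stands folded, the cone housing stands upright and central on the rubber pad, and the arm is clear; no verdict came back from the judging.

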